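Put away the immunoassay reagents

ROBOT

A 6-joint arm with a two-finger parallel gripper is mounted at the origin on the work surface. World frame = base frame: x ahead of the robot, y to its left, z up, the work surface at z = 0. Lengths are in m, angles in rad, forces in N, time in s.
With the tool pointing down it reaches from about 0.4 to 0.825 m from the base axis. Payload 7 kg.
Tool frame: the origin (TCP) lies at the very end of the fingers, on their centre line; the grasp point (between the pads) lies arm.hold_point_z behind it (arm.hold_point_z is the distance from the TCP to the grasp point, in m); z points along the fingers, y is the line along which they close (so a half turn about z gives the same grasp; the last joint's range is limited). The gripper opens to 88 mm and grips with 3 to 60 N. Pads are 19 mm wide; open, the fingers measure 130 mm over their backs; the gripper's body (78 mm by 193 mm) begins 47 mm behind the grasp point.
Start: joints at [-0.837, 0.359, 0.012, 0, -1.224, -0.288], TCP at [0.291, -0.609, 0.227] pointing down, gripper open.
Joint ranges: [-3.07, 3.07], [-1.43, 2.12], [-1.02, 1.25], [-3.03, 1.67], [-3.05, -0], [-3.03, 3.03]. Speed limits (rad/s): [2.39, 2.39, 3.01, 3.14, 3.14, 3.14].

INTERFACE

Orientations are given as [roll, pitch, yaw] about the fixed x, y, z axes, in that order (R = Rz(yaw) Ry(pitch) Rx(roll)).
In Python, from station import arm, imaging, readout gives the robot as it stands (arm), with the cameras (imaging) and the readings (readout).
- The arm moves only by the shell command python3 nudge.py 'ROWS' [FORCE]. ROWS is a JSON list of rows, 1 to 20 of them, each of 5 numbers: the finger opening in m, then dx, dy, dz in m, then a turn about the tool's z in rad; each row is the pose to reach, as a shift and turn from the pose commanded when the command began, along the tool's axes at that moment; what a row does not reach only later rows make up. A row lasts 1/12 s, in which the tool goes at most 0.0417 m and 0.125 rad, less where a joint would pass 70% of its speed; a pose out of reach is approached as far as the arm can. The fingers move at their own pace and stop on an object; FORCE is the grip in N (left out, the last holds). Time passes only in rows, so rows that do not move let the fingers close. It prints the time, the measured TCP pose, the force, the opening and the grip force at its end.
- readout.get_state(): the state, without advancing time (a new reading comes with each control period).
- imaging.grab_frame(name): name is "scene" or "top" or "wrist"; returns the picture (384x512x3 uint8, red, green, blue); there is no depth.
- imaging.camera_params(name): a dict with "fx", "fy", "cx", "cy" (pixels), "T" (4x4, takes a point from camera to world coordinates); the wrist camera has in their place "hand_eye" (4x4, takes a point from camera to tool coordinates, whose origin is the TCP and whose axes are the flange's). Camera axes: x right, y down, z forward; pixel columns grow to the right and rows downward; lengths in m; the calibration is good to about 2 mm. A picture is of the moment at which its call begins: read the wrist's pose just before it. camera_params takes no time and is no camera call.
- arm.job_done(): hands the job in; it is judged then, once.
The state is a dict: "t": time; "q": joint angles; "qd": joint speeds; "joint_efforts": joint torques, N m; "eef_pos": TCP position; "ee_rot": TCP orientation; "force": force on the tool from outside, world axes, zero at the start; "moment": the same for the moment, N m; "width": finger opening in m; "gripper_force": force on a finger pad.
Only numpy, scipy, OpenCV 4.12 (cv2) and the standard library are available. Lean on these libraries where they do the work, as an engineer would, in place of code of your own. Each camera call takes 0.05 s, during which the arm holds its last target. There are 200 camera calls.

TASK

Put away the loose reagents: stand the squat jar and the slim bottle upright, each in the tray where one of its own kind already stands. On the cooling plate, lay the two spacer bars flat and crosswise over the reagent pack that is clamped there, one towards each end, and then set the loose pack flat on both of them, squarely above the lower one with its length the same way. Never tip the jar or the bottle over, and leave the timer and the microtube block where they are.

Things in the scene. Friction and masses are not known exactly. Their poses are not given: they have to be found in the camera images.
- pack: Loose reagent pack: flat grey plastic bar with a white top bearing three grey round seals, 110 long (its x) x 44 wide (y) x 24 mm high, 0.08 to 0.17 kg. It starts lying flat, seals up. Origin: centre of its underside; z up.
- spacer_a: Loose spacer bar of bare aluminium, 80 long (its x) x 12 wide (y) x 12 mm high, 30 g, lying flat. Origin: centre of its underside; z up. The two spacers are alike and may be swapped.
- spacer_b: The other loose spacer bar, the same as spacer_a in size and axes.
- jar: Loose squat round jar, diameter 44, height 36 mm, white with a grey cap (upper 12 mm) of the same diameter, about 60 g, standing upright. Origin: centre of its underside; z up.
- bottle: Loose slim round bottle, diameter 30, height 52 mm, white with a grey cap (upper 14 mm) of the same diameter, about 50 g, standing upright. Origin: centre of its underside; z up.
- cooling_plate: Fixed aluminium plate, 100 (its x) x 140 (y) x 10 mm. Origin: centre of its underside, z up. A pack like the loose one is clamped on its middle between two low dark clips (tops 20 mm up), length along y, top at z = 34 mm, spanning x -22..22, y -55..55. Spacers go on it along x; good places: x 0, y +32 and -32 mm. Their tops are then at z = 46 mm; the loose pack rests there, its length along y.
- jar_tray: Fixed open white plastic tray, outside 100 (its x) x 132 (y) x 16 mm high, walls and floor 4 mm. Origin: centre of its underside; z up. A squat jar like the loose one is fixed in it for good, its axis at x = 0, y = +36 mm, foot on the floor (z = 4 mm). The other half is free: a good spot is x = 0, y = -28 mm.
- bottle_tray: Fixed open white plastic tray of the same size, walls, floor and axes as jar_tray. A slim bottle like the loose one is fixed in it for good, its axis at x = 0, y = +36 mm, foot on the floor (z = 4 mm). The other half is free: a good spot is x = 0, y = -28 mm.
- timer: Bystander, loose, not to be disturbed: flat white timer with a black display, 60 (its x) x 50 (y) x 18 mm high, lying among the things. Origin: centre of its underside; z up.
- microtube_block: Bystander, loose, not to be disturbed: black block holding six clear small tubes, 60 (its x) x 46 (y) x 33 mm high over the tubes, standing among the things. Origin: centre of its underside; z up.

How it is judged:
By the outcome, as a careful person would: the job done as asked, in the order asked, and still so for the second after the job is handed in, with the robot touching nothing.
It also fails if it takes over 115 s, if anything falls off the work surface, if the arm or the gripper's body presses on something with over 40 N, if the wrist force passes 120 N, or if a joint passes its speed limit or range.

## Working session

There is one attempt and no reset: what is moved stays moved. The work goes in short steps, Python scripts to look and compute and a shell command to move; the robot and the scene stay as the last step left them, time stands still between calls to the robot, and variables do not carry over. Pictures are saved under pics/ and viewed, at most 14 in all, crops included, and the job is handed in when it is done.

```bash
ls; mkdir -p pics
python3 - <<'E'
from station import arm, imaging, readout
import cv2,numpy as np
print(arm.hold_point_z, readout.get_state()['eef_pos'],readout.get_state()['ee_rot'])
for n in ['top','scene','wrist']:
    p=imaging.camera_params(n);print(n,{k:np.round(v,4).tolist() for k,v in p.items()})
    im=imaging.grab_frame(n);cv2.imwrite(f'pics/{n}0.png',im[:,:,::-1])
E
```

```text
nudge.py
pics
station.py
0.0188 [ 0.29076208 -0.60860858  0.2256327 ] [ 3.13993264e+00 -1.59059149e-04 -2.69597262e+00]
top {'fx': 371.8238, 'fy': 371.8238, 'cx': 255.4077, 'cy': 194.5442, 'T': [[-0.0191, -0.9981, 0.0583, 0.4864], [-0.9998, 0.0194, 0.0048, -0.0126], [-0.006, -0.0582, -0.9983, 0.8567], [0.0, 0.0, 0.0, 1.0]]}
scene {'fx': 450.6726, 'fy': 450.6726, 'cx': 252.5272, 'cy': 197.3165, 'T': [[0.0218, 0.5548, -0.8317, 1.3958], [0.9995, -0.0309, 0.0056, 0.0145], [-0.0226, -0.8314, -0.5552, 0.6257], [0.0, 0.0, 0.0, 1.0]]}
wrist {'fx': 341.2027, 'fy': 341.2027, 'cx': 253.9628, 'cy': 195.3117, 'hand_eye': [[0.0, -0.9664, -0.2569, 0.0689], [1.0, -0.0002, 0.0007, 0.0007], [-0.0007, -0.2569, 0.9664, -0.1582], [0.0, 0.0, 0.0, 1.0]]}
```

View pics/top0.png

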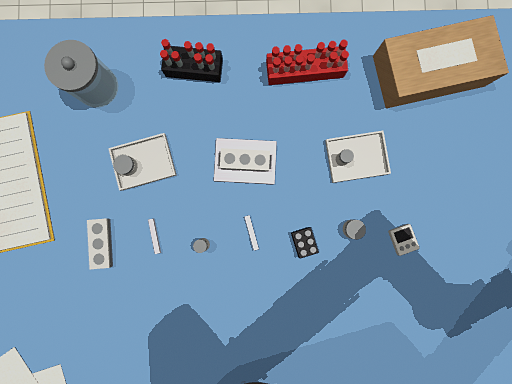

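View pics/scene0.png

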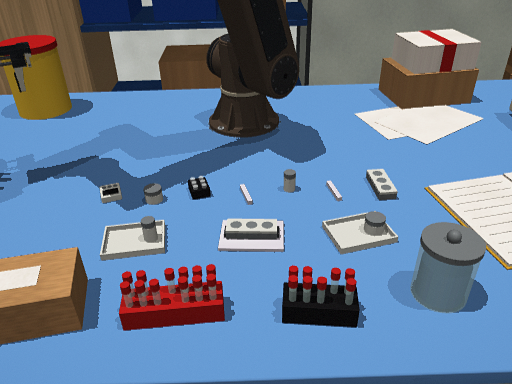

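Top view: pack (99,243), spacers (154,236) and (251,232), loose bottle (200,245), block (305,242), jar (355,229), timer (404,239). The trays are at (142,161), holding a squat jar, and (357,157), holding a slim bottle, and the plate is at (245,161). The scene view agrees: bottle at (290,180), jar at (152,193).

```bash
cat > h.py <<'E'
from station import arm, imaging, readout
import cv2,numpy as np
from scipy.spatial.transform import Rotation as R
def cam(n):
    p=imaging.camera_params(n)
    if n=='wrist':
        s=readout.get_state();T=np.eye(4);T[:3,:3]=R.from_euler('xyz',s['ee_rot']).as_matrix();T[:3,3]=s['eef_pos'];p['T']=T@p['hand_eye']
    return p
def ray(p,uv):
    d=np.array([(uv[0]-p['cx'])/p['fx'],(uv[1]-p['cy'])/p['fy'],1]);T=np.array(p['T']);return T[:3,3],T[:3,:3]@d
def plane(p,uv,z):
    o,d=ray(p,uv);return o+d*(z-o[2])/d[2]
def proj(p,X):
    T=np.array(p['T']);c=T[:3,:3].T@(np.array(X)-T[:3,3]);return np.array([p['cx']+p['fx']*c[0]/c[2],p['cy']+p['fy']*c[1]/c[2]])
def tri(p1,u1,p2,u2):
    o,d=ray(p1,u1);q,e=ray(p2,u2);s=np.linalg.lstsq(np.c_[d,-e],q-o,rcond=None)[0];a,b=o+d*s[0],q+e*s[1];return (a+b)/2,np.linalg.norm(a-b)
def blobs(im,amin=60,smax=90):
    m=(cv2.cvtColor(im,cv2.COLOR_RGB2HSV)[:,:,1]<smax).astype(np.uint8)*255
    cs,_=cv2.findContours(m,cv2.RETR_EXTERNAL,cv2.CHAIN_APPROX_NONE)
    return [c for c in cs if cv2.contourArea(c)>amin]
def grab(n,name=None):
    p=cam(n);im=imaging.grab_frame(n)
    if name: cv2.imwrite(f'pics/{name}.png',im[:,:,::-1])
    return p,im
E
python3 - <<'E'
from h import *
for n in ['top','scene']:
    im=cv2.imread(f'pics/{n}0.png')[:,:,::-1].copy();p=cam(n);print(n)
    for c in blobs(im):
        (u,v),(w,h),a=cv2.minAreaRect(c)
        if 120<v<275 and 60<u<430: print(np.round([u,v,w,h,a]),cv2.contourArea(c),np.round(plane(p,(u,v),0.015),3), *[np.round(plane(p,q,0.015)[:2],3) for q in cv2.boxPoints(cv2.minAreaRect(c))])
E
```

```text
top
[201. 245.  14.  16.  90.] 179.0 [0.424 0.116 0.015] [0.44  0.134] [0.44  0.098] [0.408 0.098] [0.409 0.134]
[304. 242.  27.  21.  73.] 486.5 [ 0.426 -0.117  0.015] [ 0.448 -0.086] [ 0.461 -0.131] [ 0.403 -0.147] [ 0.391 -0.103]
[403. 239.  28.  24.  69.] 633.5 [ 0.429 -0.339  0.015] [ 0.449 -0.303] [ 0.468 -0.355] [ 0.408 -0.375] [ 0.39  -0.323]
[354. 229.  23.  20.   8.] 352.0 [ 0.453 -0.228  0.015] [ 0.436 -0.199] [ 0.479 -0.206] [ 0.471 -0.258] [ 0.428 -0.25 ]
[154. 236.  35.   7.  79.] 216.5 [0.447 0.222 0.015] [0.485 0.238] [0.488 0.222] [0.409 0.207] [0.406 0.222]
[ 99. 243.  50.  24.  87.] 1121.0 [0.432 0.346 0.015] [0.488 0.376] [0.49  0.322] [0.377 0.315] [0.375 0.369]
[251. 232.  36.   6.  74.] 181.5 [0.45  0.003 0.015] [0.487 0.02 ] [0.491 0.007] [ 0.413 -0.013] [ 0.41 -0.  ]
[245. 161.  61.  44.   3.] 2582.5 [0.613 0.014 0.015] [0.568 0.088] [0.669 0.081] [ 0.658 -0.059] [ 0.558 -0.051]
[142. 161.  45.  61.  74.] 2600.5 [0.616 0.25  0.015] [0.649 0.33 ] [0.684 0.196] [0.584 0.169] [0.549 0.302]
[358. 156.  45.  60.  81.] 2578.5 [ 0.619 -0.243  0.015] [ 0.66  -0.168] 
[... 610 characters left out ...]
.196] [ 0.5   -0.238]
[110. 192.  17.  21.  79.] 327.5 [ 0.438 -0.337  0.015] [ 0.405 -0.376] [ 0.388 -0.326] [ 0.47 -0.3 ] [ 0.485 -0.346]
[334. 191.  24.   6.  56.] 120.0 [0.462 0.223 0.015] [0.423 0.207] [0.407 0.222] [0.499 0.239] [0.512 0.224]
[199. 187.  22.  20.  79.] 320.5 [ 0.424 -0.115  0.015] [ 0.379 -0.149] [ 0.362 -0.1  ] [ 0.466 -0.083] [ 0.481 -0.129]
[381. 184.  39.  21.  61.] 613.0 [0.437 0.347 0.015] [0.376 0.314] [0.326 0.375] [0.492 0.377] [0.532 0.323]
[289. 180.  11.  23.   4.] 225.5 [0.408 0.117 0.015] [0.46  0.096] [0.346 0.109] [0.352 0.139] [0.465 0.124]
[419. 124.  38. 129.  88.] 2953.0 [0.094 0.555 0.015] [-0.052  0.38 ] [-0.066  0.828] [0.22  0.705] [0.229 0.326]
```

```bash
cat > go.py <<'E'
import sys
from h import *
# go.py x y z yaw_deg -> shift in tool axes and turn
s=readout.get_state();x,y,z,yaw=map(float,sys.argv[1:5])
r=R.from_euler('xyz',s['ee_rot']);d=r.inv().apply(np.array([x,y,z])-s['eef_pos'])
t=-(np.radians(yaw)-s['ee_rot'][2]);t=(t+np.pi)%(2*np.pi)-np.pi
print('shift',np.round(d,4),'turn',round(t,3),'rows',round(max(np.linalg.norm(d)/.0417,abs(t)/.125),1),'q',np.round(s['q'],2),'t',s['t'])
E
python3 go.py 0.48 -0.2 0.25 180
python3 nudge.py '[[0.06,-0.03,0.025,0,0.04],[0.06,-0.06,0.05,-0.01,0.08],[0.06,-0.347,0.287,-0.024,0.446],[0.06,-0.347,0.287,-0.024,0.446],[0.06,-0.347,0.287,-0.024,0.446],[0.06,-0.347,0.287,-0.024,0.446],[0.06,-0.347,0.287,-0.024,0.446],[0.06,-0.347,0.287,-0.024,0.446],[0.06,-0.347,0.287,-0.024,0.446],[0.06,-0.347,0.287,-0.024,0.446],[0.06,-0.347,0.287,-0.024,0.446],[0.06,-0.347,0.287,-0.024,0.446],[0.06,-0.347,0.287,-0.024,0.446],[0.06,-0.347,0.287,-0.024,0.446],[0.06,-0.347,0.287,-0.024,0.446]]' 20
cat > snap.py <<'E'
import sys,pickle
from h import *
n=sys.argv[1];p,im=grab('wrist',n);pickle.dump(p,open(n+'.pkl','wb'))
E
python3 snap.py w1; python3 go.py 0.48 0.0 0.25 180
```

```text
t: 1.4
eef_pos: [0.4799, -0.2009, 0.2503]
ee_rot: [3.142, -0.001, 3.141]
force: [-0.0, -0.1, -0.2]
width: 0.0601
gripper_force: 0.0
shift [1.000e-04 2.012e-01 4.000e-04] turn -0.001 rows 4.8 q [-0.02  0.09 -0.29  0.   -1.2  -1.55] t 1.45
```

View pics/w1.png

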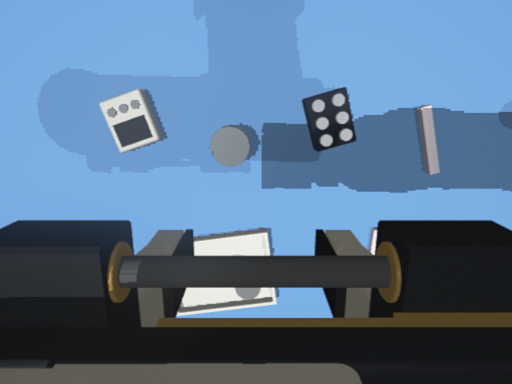

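w1: jar cap at (230,146), block at (329,120), timer at (132,120), spacer_b at (428,140). The gripper hides everything below row ~220, so the back row needs its own pass.

```bash
python3 nudge.py '[[0.06,0,0.03,0,0],[0.06,0,0.201,0,0],[0.06,0,0.201,0,0],[0.06,0,0.201,0,0],[0.06,0,0.201,0,0],[0.06,0,0.201,0,0],[0.06,0,0.201,0,0]]'; python3 snap.py w2
python3 nudge.py '[[0.06,0,0.03,0,0],[0.06,0,0.2,0,0],[0.06,0,0.2,0,0],[0.06,0,0.2,0,0],[0.06,0,0.2,0,0],[0.06,0,0.2,0,0],[0.06,0,0.2,0,0]]'; python3 snap.py w3
python3 nudge.py '[[0.06,-0.03,0,0,0],[0.06,-0.2,0,0,0],[0.06,-0.2,0,0,0],[0.06,-0.2,0,0,0],[0.06,-0.2,0,0,0],[0.06,-0.2,0,0,0],[0.06,-0.2,0,0,0]]'; python3 snap.py w4
python3 nudge.py '[[0.06,0,-0.03,0,0],[0.06,0,-0.2,0,0],[0.06,0,-0.2,0,0],[0.06,0,-0.2,0,0],[0.06,0,-0.2,0,0],[0.06,0,-0.2,0,0],[0.06,0,-0.2,0,0]]'; python3 snap.py w5
python3 nudge.py '[[0.06,0,-0.03,0,0],[0.06,0,-0.2,0,0],[0.06,0,-0.2,0,0],[0.06,0,-0.2,0,0],[0.06,0,-0.2,0,0],[0.06,0,-0.2,0,0],[0.06,0,-0.2,0,0]]'; python3 snap.py w6
python3 - <<'E'
import cv2,numpy as np
cv2.imwrite('pics/mos.png',np.vstack([np.hstack([cv2.imread(f'pics/{a}.png')[:270,56:456] for a in r]) for r in (('w2','w3'),('w5','w6'))]))
E
```

```text
t: 2.03
eef_pos: [0.4804, 0.0017, 0.2506]
ee_rot: [3.141, 0.0, -3.14]
force: [0.0, -0.7, -0.1]
width: 0.0602
gripper_force: 0.0
t: 2.67
eef_pos: [0.481, 0.2007, 0.25]
ee_rot: [-3.141, -0.001, -3.142]
force: [-0.2, -0.5, 1.1]
width: 0.0598
gripper_force: 0.0
t: 3.3
eef_pos: [0.6825, 0.1966, 0.2477]
ee_rot: [-3.14, -0.003, 3.136]
force: [-0.9, -0.6, 0.9]
width: 0.0603
gripper_force: 0.0
t: 3.93
eef_pos: [0.679, -0.0032, 0.2522]
ee_rot: [3.141, 0.002, 3.137]
force: [0.2, 1.8, -0.7]
width: 0.0599
gripper_force: 0.0
t: 4.57
eef_pos: [0.6797, -0.2009, 0.2506]
ee_rot: [3.142, -0.0, 3.139]
force: [1.1, 0.6, 0.6]
width: 0.0595
gripper_force: 0.0
```

View pics/mos.png

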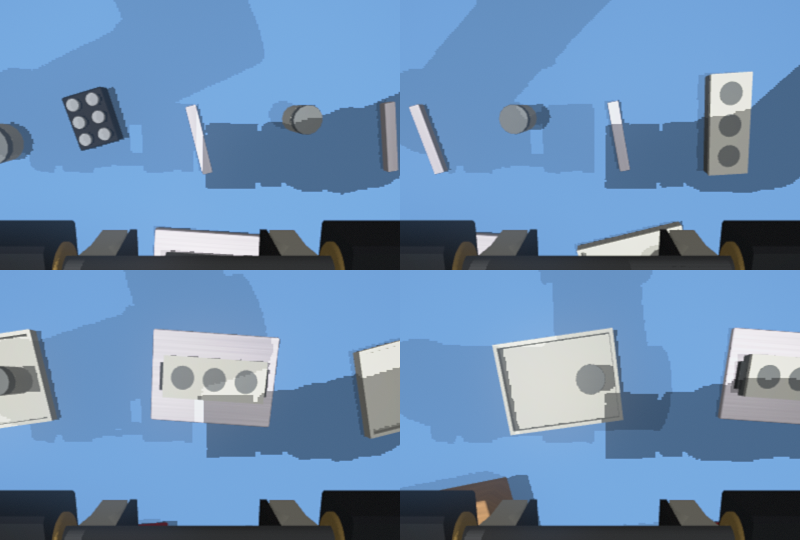

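View pics/w4.png

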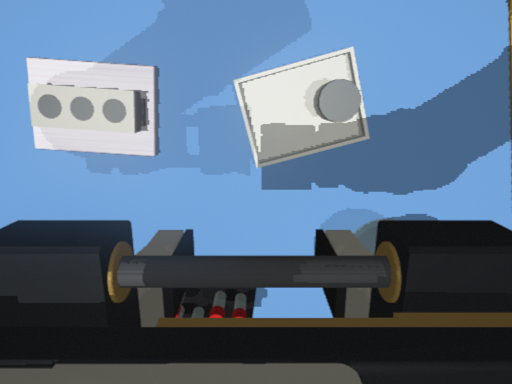

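The mosaic and w4 show every target clearly. That includes the three seals on each pack and the caps at w4 (338,101), w3 (570-400+56, 118) and w6 (593-400+56, 108). Next I'll detect circles and quads.

```bash
cat > meas.py <<'E'
from h import *
import pickle
P={};C={};B={}
for i in range(1,7):
    n=f'w{i}';p=P[n]=pickle.load(open(n+'.pkl','rb'));im=cv2.imread(f'pics/{n}.png')[:218,:,::-1].copy()
    B[n]=[c for c in blobs(im,200,75) if c[:,0,1].max()<214]
    g=cv2.resize(cv2.cvtColor(im,cv2.COLOR_RGB2GRAY),None,fx=3,fy=3,interpolation=cv2.INTER_CUBIC)
    h=cv2.HoughCircles(g,cv2.HOUGH_GRADIENT_ALT,1,40,param1=150,param2=0.7,minRadius=20,maxRadius=80)
    C[n]=[] if h is None else [((u+.5)/3-.5,(v+.5)/3-.5,r/3) for u,v,r in h.reshape(-1,3)]
if __name__=='__main__':
    for n in P:
        print(n,np.round(P[n]['T'][:3,3],3))
        for u,v,r in sorted(C[n]): print('  circ',round(u,1),round(v,1),round(r,1),np.round(plane(P[n],(u,v),.03)[:2],3))
        for c in B[n]:
            q=cv2.minAreaRect(c);print('  rect',np.round(q[0],1),np.round(q[1],1),round(q[2]),np.round(plane(P[n],q[0],.012)[:2],3))
E
python3 meas.py
```

```text
w1 [ 0.411 -0.2    0.409]
  circ 230.0 146.3 19.4 [ 0.455 -0.226]
  rect [229.5 145. ] [40. 39.] 90 [ 0.456 -0.228]
  rect [428.  139.6] [69.2 15.3] 83 [0.45  0.001]
  rect [330.2 118.9] [53.4 41. ] 77 [ 0.426 -0.113]
  rect [130.4 120.2] [57.4 47. ] 68 [ 0.427 -0.34 ]
w2 [0.411 0.002 0.409]
  circ 41.7 146.0 21.1 [ 0.456 -0.232]
  circ 128.3 104.0 8.3 [ 0.411 -0.132]
  circ 133.7 123.0 7.4 [ 0.431 -0.128]
  circ 362.0 121.0 14.3 [0.428 0.12 ]
  rect [ 51.5 144. ] [40. 55.] 90 [ 0.456 -0.231]
  rect [358. 119.] [28. 40.] 90 [0.427 0.121]
  rect [254.5 139.1] [69.9 11.2] 76 [0.45  0.003]
  rect [444.7 136.2] [69.9 15.8] 87 [0.446 0.222]
  rect [145.9 118.9] [54.7 38.6] 72 [ 0.427 -0.12 ]
w3 [0.412 0.201 0.408]
  circ 169.0 119.3 15.3 [0.427 0.109]
  circ 384.7 155.7 11.0 [0.466 0.347]
  circ 385.3 125.3 11.3 [0.433 0.344]
  circ 386.0 93.0 11.7 [0.4   0.342]
  rect [173.5 119. ] [28. 37.] 90 [0.427 0.11 ]
  rect [ 84.1 138.2] [73.1 14.6] 69 [0.449 0.006]
  rect [274.5 135.6] [70.5 11.4] 80 [0.446 0.225]
  rect [383.6 123. ] [ 47. 105.] 1 [0.432 0.349]
w4 [0.614 0.198 0.406]
  circ 48.
[... 169 characters left out ...]
  91.2] 4 [0.613 0.015]
  rect [304.3 107.2] [ 93.7 125.2] 75 [0.616 0.254]
w5 [ 0.61  -0.002  0.41 ]
  circ 50.3 111.0 14.8 [ 0.616 -0.222]
  circ 238.3 108.0 11.8 [ 0.614 -0.019]
  circ 270.7 109.7 11.7 [0.615 0.016]
  circ 301.0 111.3 11.7 [0.617 0.049]
  rect [269.1 107.8] [126.5  90.8] 4 [0.614 0.015]
  rect [ 49.7 111.1] [ 94.6 113.7] 82 [ 0.616 -0.233]
  rect [466.1 112.2] [ 89.9 115.2] 76 [0.62  0.239]
w6 [ 0.611 -0.2    0.409]
  circ 246.0 107.7 14.9 [ 0.614 -0.208]
  circ 424.3 105.7 11.5 [ 0.612 -0.017]
  circ 455.3 108.7 11.8 [0.615 0.017]
  circ 485.7 112.7 10.6 [0.619 0.05 ]
  rect [443.4 107.1] [133.3  92.1] 4 [0.614 0.014]
  rect [214.5 111.7] [ 93.4 122.3] 82 [ 0.618 -0.244]
```

Run:
```python
from meas import *
T=cam('top')
def t(l,a,u,b,v):
    X,e=tri(P.get(a,T),u,P.get(b,T),v);print(l,np.round(X*1000,1),'gap',round(e*1000,1));return X
t('jar cap','w1',(230,146.3),'w2',(41.7,146))
t('bottle cap','w2',(362,121),'w3',(169,119.3))
t('fixbottle cap','w5',(50.3,111),'w6',(246,107.7))
for a,b in ((238.3,108),(424.3,105.7)),((270.7,109.7),(455.3,108.7)),((301,111.3),(485.7,112.7)): t('seal56','w5',a,'w6',b)
for a,b in ((238.3,108),(48.3,104.7)),((270.7,109.7),(82.7,108.7)),((301,111.3),(114.7,110.3)): t('seal54','w5',a,'w4',b)
t('spB','w1',(428,139.6),'w2',(254.5,139.1));t('spB','w2',(254.5,139.1),'w3',(84.1,138.2))
t('spA','w2',(444.7,136.2),'w3',(274.5,135.6))
im=cv2.imread('pics/top0.png')[:,:,::-1].copy()
g=cv2.resize(cv2.cvtColor(im,cv2.COLOR_RGB2GRAY),None,fx=4,fy=4,interpolation=cv2.INTER_CUBIC)
h=cv2.HoughCircles(g,cv2.HOUGH_GRADIENT_ALT,1,20,param1=150,param2=0.6,minRadius=16,maxRadius=52).reshape(-1,3)
H=[((u+.5)/4-.5,(v+.5)/4-.5,r/4) for u,v,r in h if 480<v<1080];print(np.round(sorted(H),1).tolist())
def near(u,v): return min(H,key=lambda c:np.hypot(c[0]-u,c[1]-v))[:2]
t('fixjar','w4',(338.3,100.7),'top',near(123,164))
for a,b in ((384.7,155.7),(97,228)),((385.3,125.3),(98,243)),((386,93),(99,259)): t('packseal','w3',a,'top',near(*b))
for k in [('w4','w5'),('w5','w6')]: pass
# tray / plate / spacer corners on their plane
def cor(l,n,u,z):
    c=min(B[n],key=lambda c:np.hypot(*(np.array(cv2.minAreaRect(c)[0])-u)));q=np.array([plane(P[n],x,z)[:2] for x in cv2.boxPoints(cv2.minAreaRect(c))])*1000
    print(l,n,'c',np.round(q.mean(0),1),'sides',[ (round(np.hypot(*d),1),round(np.degrees(np.arctan2(d[1],d[0])),1)) for d in (q[1]-q[0],q[2]-q[1])])
cor('jtray','w4',(304,107),.016);cor('btray','w6',(214,112),.016);cor('plate','w5',(269,108),.01)
cor('spB','w2',(254,139),.012);cor('spB','w1',(428,139),.012);cor('spA','w3',(274,135),.012);cor('pack','w3',(383,123),.024)
```

```text
jar cap [ 454.2 -225.8   40.1] gap 0.7
bottle cap [426.7 114.1  48.9] gap 1.1
fixbottle cap [ 614.4 -207.8   54.7] gap 1.9
seal56 [612.7 -18.6  33.9] gap 1.5
seal56 [615.3  16.1  31.6] gap 0.2
seal56 [618.3  48.6  32.9] gap 2.2
seal54 [612.4 -18.5  35.7] gap 2.0
seal54 [615.5  16.   33.5] gap 0.3
seal54 [617.4  48.9  31.2] gap 0.3
spB [450.    3.3   7.1] gap 0.0
spB [449.7   3.3   6.3] gap 0.7
spA [446.3 225.4   6.3] gap 0.0
[[96.4000015258789, 227.89999389648438, 5.599999904632568], [97.4000015258789, 243.39999389648438, 5.400000095367432], [98.5999984741211, 258.6000061035156, 5.400000095367432], [98.5999984741211, 258.6000061035156, 10.399999618530273], [125.0999984741211, 165.60000610351562, 11.0], [199.39999389648438, 247.10000610351562, 7.099999904632568], [229.10000610351562, 158.39999389648438, 5.400000095367432], [244.60000610351562, 159.10000610351562, 5.300000190734863], [260.1000061035156, 159.39999389648438, 5.300000190734863], [346.6000061035156, 155.39999389648438, 7.0]]
fixjar [609.  293.3   1. ] gap 1.6
packseal [467.3 349.3  23. ] gap 0.5
packseal [433.2 344.5  28.6] gap 0.7
packseal [399.1 344.   23.1] gap 0.8
jtray w4 c [617.3 252.8] sides [(np.float64(132.8), np.float64(103.8)), (np.float64(100.9), np.float64(19.5))]
btray w6 c [ 619.7 -244.1] sides [(np.float64(132.7), np.float64(97.3)), (np.float64(100.6), np.float64(9.0))]
plate w5 c [615.3  15.5] sides [(np.float64(99.8), np.float64(173.5)), (np.float64(139.3), np.float64(86.0))]
spB w2 c [450.5   3.5] sides [(np.float64(12.5), np.float64(103.7)), (np.float64(79.9), np.float64(14.5))]
spB w1 c [450.6   1.1] sides [(np.float64(16.9), np.float64(97.0)), (np.float64(81.1), np.float64(14.7))]
spA w3 c [446.9 225.3] sides [(np.float64(12.7), np.float64(100.0)), (np.float64(80.3), np.float64(11.5))]
pack w3 c [433.2 344.7] sides [(np.float64(113.6), np.float64(-176.8)), (np.float64(50.0), np.float64(88.8))]
```

All the heights agree with the text: seals 34, pack 24, jar ~38, bottle ~50, spacers ~6 at mid-height. First the jar.

```bash
python3 go.py 0.4543 -0.2259 0.09 -75.5
```

```text
shift [ 0.2257 -0.0268  0.1606] turn -1.825 rows 14.6 q [-0.01  0.4   0.13 -0.   -1.3  -1.56] t 4.6167
```

```bash
python3 nudge.py '[[0.07,0.02,0,0.01,-0.125],[0.07,0.06,0,0.03,-0.25],[0.07,0.1,-0.01,0.05,-0.375],[0.07,0.13,-0.01,0.07,-0.5],[0.07,0.16,-0.02,0.09,-0.625],[0.07,0.19,-0.02,0.11,-0.75],[0.07,0.226,-0.027,0.13,-0.875],[0.07,0.226,-0.027,0.15,-1.0],[0.07,0.226,-0.027,0.161,-1.125],[0.07,0.226,-0.027,0.161,-1.25],[0.07,0.226,-0.027,0.161,-1.375],[0.07,0.226,-0.027,0.161,-1.5],[0.07,0.226,-0.027,0.161,-1.625],[0.07,0.226,-0.027,0.161,-1.75],[0.07,0.226,-0.027,0.161,-1.825],[0.07,0.226,-0.027,0.161,-1.825],[0.07,0.226,-0.027,0.161,-1.825],[0.07,0.226,-0.027,0.161,-1.825],[0.07,0.226,-0.027,0.161,-1.825]]'; python3 go.py 0.4543 -0.2259 0.014 -75.5
```

```text
t: 6.2
eef_pos: [0.4546, -0.2259, 0.0897]
ee_rot: [-3.141, -0.0, -1.318]
force: [-0.1, 0.0, -0.1]
width: 0.0698
gripper_force: 0.0
shift [-0.      0.0003  0.0757] turn -0.0 rows 1.8 q [-0.07  0.22 -0.53 -0.   -0.81  0.33] t 6.2
```

```bash
python3 nudge.py '[[0.07,0,0,0.03,0],[0.07,0,0,0.06,0],[0.07,0,0,0.0757,0],[0.07,0,0,0.0757,0],[0.035,0,0,0.0757,0],[0.035,0,0,0.0757,0],[0.035,0,0,0.0757,0],[0.035,0,0,0.0757,0],[0.035,0,0,0.0757,0],[0.035,0,0,0.0757,0],[0.035,0,0,0.0757,0],[0.035,0,0,0.0757,0]]' 15
python3 go.py 0.6243 0.2257 0.12 -75.5
```

```text
t: 7.2
eef_pos: [0.455, -0.2265, 0.0149]
ee_rot: [-3.14, -0.001, -1.317]
force: [-1.0, 1.9, 7.0]
width: 0.044
gripper_force: 15.0
shift [-0.3951 -0.2777 -0.105 ] turn 0.001 rows 11.9 q [-0.07  0.33 -0.61  0.   -0.63  0.33] t 7.2
```

```bash
python3 nudge.py '[[0.035,0,0,-0.03,0],[0.035,0,0,-0.07,0],[0.035,-0.02,-0.014,-0.1,0],[0.035,-0.05,-0.035,-0.105,0],[0.035,-0.08,-0.056,-0.105,0],[0.035,-0.11,-0.077,-0.105,0],[0.035,-0.14,-0.098,-0.105,0],[0.035,-0.17,-0.119,-0.105,0],[0.035,-0.2,-0.14,-0.105,0],[0.035,-0.23,-0.161,-0.105,0],[0.035,-0.26,-0.183,-0.105,0],[0.035,-0.29,-0.204,-0.105,0],[0.035,-0.32,-0.225,-0.105,0],[0.035,-0.35,-0.246,-0.105,0],[0.035,-0.38,-0.267,-0.105,0],[0.035,-0.395,-0.2777,-0.105,0],[0.035,-0.395,-0.2777,-0.105,0],[0.035,-0.395,-0.2777,-0.105,0],[0.035,-0.395,-0.2777,-0.105,0]]'
python3 go.py 0.6243 0.2257 0.0195 -75.5; python3 snap.py w7
```

```text
t: 8.78
eef_pos: [0.6234, 0.2253, 0.1186]
ee_rot: [3.141, -0.0, -1.317]
force: [-0.2, -0.3, -1.2]
width: 0.0435
gripper_force: 15.0
shift [-0.0002 -0.0011  0.0991] turn 0.001 rows 2.4 q [ 0.64  0.42 -0.15 -0.   -1.   -0.39] t 8.7833
```

View pics/w7.png

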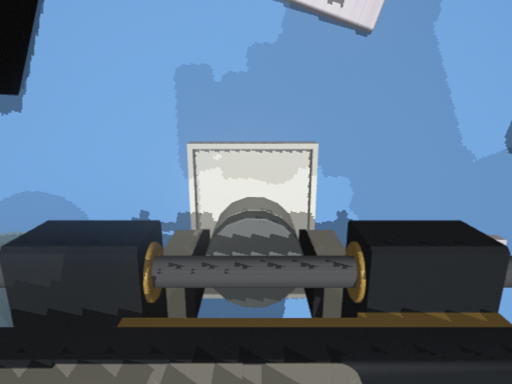

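w7: the jar is held upright and centred between the side walls (columns 188–318), squarely over the free half. Set it down and release.

```bash
python3 nudge.py '[[0.035,0,-0.001,0.03,0],[0.035,0,-0.001,0.06,0],[0.035,0,-0.001,0.08,0],[0.035,0,-0.001,0.092,0],[0.035,0,-0.001,0.099,0],[0.035,0,-0.001,0.099,0],[0.035,0,-0.001,0.099,0]]'
python3 nudge.py '[[0.058,0,0,0,0],[0.058,0,0,0,0],[0.058,0,0,0,0],[0.058,0,0,0,0],[0.058,0,0,-0.03,0],[0.058,0,0,-0.07,0],[0.058,0,0,-0.11,0],[0.058,0,0,-0.11,0]]'
python3 go.py 0.4267 0.1141 0.12 -82
```

```text
t: 9.42
eef_pos: [0.6255, 0.2258, 0.0208]
ee_rot: [-3.14, 0.0, -1.317]
force: [0.1, -0.3, -0.1]
width: 0.044
gripper_force: 15.0
t: 10.08
eef_pos: [0.6293, 0.2279, 0.1395]
ee_rot: [-3.129, 0.002, -1.315]
force: [1.2, 1.0, 1.5]
width: 0.0581
gripper_force: 0.0
shift [0.0589 0.225  0.0164] turn 0.116 rows 5.6 q [ 0.64  0.4  -0.13  0.   -1.03 -0.39] t 10.0833
```

```bash
python3 nudge.py '[[0.058,0.008,0.03,0,0.02],[0.058,0.018,0.07,0.005,0.05],[0.058,0.028,0.11,0.01,0.08],[0.058,0.04,0.15,0.016,0.116],[0.058,0.05,0.19,0.016,0.116],[0.058,0.059,0.225,0.016,0.116],[0.058,0.059,0.225,0.016,0.116],[0.058,0.059,0.225,0.016,0.116],[0.058,0.059,0.225,0.016,0.116],[0.058,0.059,0.225,0.016,0.116]]'
python3 go.py 0.4267 0.1141 0.018 -82
```

```text
t: 10.92
eef_pos: [0.423, 0.1131, 0.1143]
ee_rot: [-3.14, 0.001, -1.433]
force: [-0.7, -0.2, -0.6]
width: 0.0582
gripper_force: 0.0
shift [-0.0004 -0.0037  0.0963] turn -0.001 rows 2.3 q [ 0.71  0.07 -0.65  0.   -0.85 -0.58] t 10.9167
```

```bash
python3 nudge.py '[[0.058,0,-0.002,0.03,0],[0.058,0,-0.002,0.06,0],[0.058,0,-0.002,0.085,0],[0.058,0,-0.002,0.094,0],[0.058,0,-0.002,0.094,0],[0.058,0,-0.002,0.094,0]]'
python3 go.py 0.4267 0.1141 0.018 -82
```

```text
t: 11.42
eef_pos: [0.4243, 0.1127, 0.0193]
ee_rot: [3.14, -0.001, -1.433]
force: [0.2, 0.0, -0.0]
width: 0.0581
gripper_force: 0.0
shift [-0.001  -0.0025  0.0013] turn -0.002 rows 0.1 q [ 0.71  0.23 -0.75  0.   -0.59 -0.57] t 11.4167
```

```bash
python3 nudge.py '[[0.058,-0.001,-0.0025,0,0],[0.058,-0.001,-0.0025,0,0],[0.02,-0.001,-0.0025,0,0],[0.02,-0.001,-0.0025,0,0],[0.02,-0.001,-0.0025,0,0],[0.02,-0.001,-0.0025,0,0],[0.02,-0.001,-0.0025,0,0],[0.02,-0.001,-0.0025,0,0],[0.02,-0.001,-0.0025,0,0],[0.02,-0.001,-0.0025,0,0]]' 15
python3 go.py 0.6236 -0.2718 0.13 -82
```

```text
t: 12.25
eef_pos: [0.4263, 0.1139, 0.02]
ee_rot: [-3.141, 0.0, -1.433]
force: [-1.2, -0.0, 4.9]
width: 0.0295
gripper_force: 15.0
shift [ 0.4092 -0.1424 -0.1099] turn -0.002 rows 10.7 q [ 0.71  0.24 -0.75  0.   -0.59 -0.57] t 12.25
```

```bash
python3 nudge.py '[[0.02,0,0,-0.03,0],[0.02,0,0,-0.07,0],[0.02,0.02,-0.007,-0.1,0],[0.02,0.05,-0.017,-0.11,0],[0.02,0.085,-0.03,-0.11,0],[0.02,0.12,-0.042,-0.11,0],[0.02,0.155,-0.054,-0.11,0],[0.02,0.19,-0.066,-0.11,0],[0.02,0.225,-0.078,-0.11,0],[0.02,0.26,-0.09,-0.11,0],[0.02,0.295,-0.103,-0.11,0],[0.02,0.33,-0.115,-0.11,0],[0.02,0.365,-0.127,-0.11,0],[0.02,0.395,-0.138,-0.11,0],[0.02,0.409,-0.1424,-0.11,0],[0.02,0.409,-0.1424,-0.11,0],[0.02,0.409,-0.1424,-0.11,0],[0.02,0.409,-0.1424,-0.11,0],[0.02,0.409,-0.1424,-0.11,0],[0.02,0.409,-0.1424,-0.11,0]]'
python3 nudge.py '[[0.02,0,0,0,0],[0.02,0,0,0,0],[0.02,0,0,0,0]]'
python3 go.py 0.6236 -0.2718 0.025 -82
```

```text
t: 13.92
eef_pos: [0.6234, -0.2707, 0.1302]
ee_rot: [-3.141, 0.0, -1.432]
force: [0.0, -1.1, 0.2]
width: 0.0296
gripper_force: 15.0
t: 14.17
eef_pos: [0.6236, -0.2712, 0.1302]
ee_rot: [-3.141, -0.0, -1.432]
force: [-0.4, 0.7, -0.2]
width: 0.0295
gripper_force: 15.0
shift [6.000e-04 1.000e-04 1.052e-01] turn -0.001 rows 2.5 q [-0.12  0.43 -0.1  -0.   -1.04  0.26] t 14.1667
```

```bash
python3 nudge.py '[[0.02,0,0,0.03,0],[0.02,0,0,0.06,0],[0.02,0,0,0.085,0],[0.02,0,0,0.099,0],[0.02,0,0,0.1055,0],[0.02,0,0,0.1055,0],[0.02,0,0,0.1055,0],[0.02,0,0,0.1055,0],[0.02,0,0,0.1055,0]]'
python3 nudge.py '[[0.046,0,0,0,0],[0.046,0,0,0,0],[0.046,0,0,0,0],[0.046,0,0,0,0],[0.046,0,0,-0.03,0],[0.046,0,0,-0.07,0],[0.046,0,0,-0.11,0],[0.046,0,0,-0.11,0],[0.046,0,0,-0.11,0],[0.046,0,0,-0.11,0]]'
python3 go.py 0.45 0.003 0.1 -165.5
```

```text
t: 14.92
eef_pos: [0.6241, -0.2717, 0.025]
ee_rot: [-3.14, -0.0, -1.433]
force: [0.4, 0.7, -0.8]
width: 0.0295
gripper_force: 15.0
t: 15.75
eef_pos: [0.6234, -0.2715, 0.1346]
ee_rot: [-3.141, 0.0, -1.433]
force: [0.1, 0.2, -0.7]
width: 0.046
gripper_force: 0.0
shift [-0.2957  0.1341  0.0345] turn 1.455 rows 11.6 q [-0.12  0.43 -0.1  -0.   -1.04  0.26] t 15.75
```

```bash
python3 nudge.py '[[0.035,-0.02,0.01,0,0.125],[0.035,-0.05,0.02,0,0.25],[0.035,-0.08,0.035,0,0.375],[0.035,-0.11,0.05,0,0.5],[0.035,-0.14,0.063,0.01,0.625],[0.035,-0.17,0.077,0.01,0.75],[0.035,-0.2,0.09,0.02,0.875],[0.035,-0.23,0.105,0.02,1.0],[0.035,-0.26,0.118,0.03,1.125],[0.035,-0.28,0.127,0.0345,1.25],[0.035,-0.2957,0.1341,0.0345,1.375],[0.035,-0.2957,0.1341,0.0345,1.455],[0.035,-0.2957,0.1341,0.0345,1.455],[0.035,-0.2957,0.1341,0.0345,1.455],[0.035,-0.2957,0.1341,0.0345,1.455],[0.035,-0.2957,0.1341,0.0345,1.455],[0.035,-0.2957,0.1341,0.0345,1.455]]'
python3 snap.py w8
python3 - <<'E'
from h import *
import pickle
p=pickle.load(open('w8.pkl','rb'));im=cv2.imread('pics/w8.png')[:,:,::-1].copy()
for X in ([.45,.003,.012],[.49,.0133,.012],[.41,-.0073,.012]):print(proj(p,X).round())
E
python3 go.py 0.45 0.003 0.003 -165.5
```

```text
t: 17.17
eef_pos: [0.4501, 0.0023, 0.0996]
ee_rot: [-3.142, -0.001, -2.887]
force: [-0.1, 0.2, 0.3]
width: 0.035
gripper_force: 0.0
[254. 200.]
[254. 251.]
[254. 145.]
shift [-0.0001  0.0006  0.0967] turn 0.001 rows 2.3 q [ 0.45  0.12 -0.64 -0.   -0.81 -1.76] t 17.2167
```

View pics/w8.png

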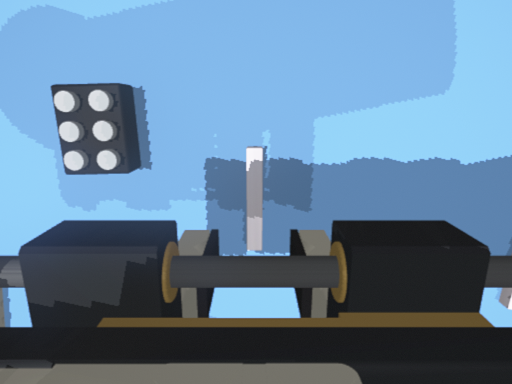

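w8: spacer_b runs along column 254 from row 147 to 250, exactly as predicted (145–251), so the grasp is centred. The block is clear of the fingers.

```bash
python3 nudge.py '[[0.035,0,0.0006,0.03,0],[0.035,0,0.0006,0.06,0],[0.035,0,0.0006,0.085,0],[0.035,0,0.0006,0.0965,0],[0.035,0,0.0006,0.0965,0],[0.035,0,0.0006,0.0965,0],[0.005,0,0.0006,0.0965,0],[0.005,0,0.0006,0.0965,0],[0.005,0,0.0006,0.0965,0],[0.005,0,0.0006,0.0965,0],[0.005,0,0.0006,0.0965,0],[0.005,0,0.0006,0.0965,0],[0.005,0,0.0006,0.0965,0],[0.005,0,0.0006,0.0965,0]]' 15
python3 go.py 0.613 -0.0162 0.09 175.7
```

```text
t: 18.38
eef_pos: [0.4501, 0.0034, 0.0037]
ee_rot: [-3.142, 0.001, -2.888]
force: [-0.7, 0.1, 5.7]
width: 0.0114
gripper_force: 15.0
shift [-0.1528 -0.0599 -0.0862] turn 0.329 rows 4.4 q [ 0.45  0.28 -0.74  0.   -0.55 -1.76] t 18.3833
```

```bash
python3 nudge.py '[[0.005,0,0,-0.03,0],[0.005,0,0,-0.06,0],[0.005,-0.02,-0.008,-0.08,0.06],[0.005,-0.05,-0.02,-0.086,0.12],[0.005,-0.085,-0.033,-0.086,0.2],[0.005,-0.12,-0.047,-0.086,0.28],[0.005,-0.145,-0.057,-0.086,0.329],[0.005,-0.1528,-0.06,-0.086,0.329],[0.005,-0.1528,-0.06,-0.086,0.329],[0.005,-0.1528,-0.06,-0.086,0.329],[0.005,-0.1528,-0.06,-0.086,0.329],[0.005,-0.1528,-0.06,-0.086,0.329],[0.005,-0.1528,-0.06,-0.086,0.329]]'
python3 go.py 0.613 -0.0162 0.0385 175.7
```

```text
t: 19.47
eef_pos: [0.6121, -0.0161, 0.0897]
ee_rot: [3.141, 0.0, 3.067]
force: [-0.4, 0.4, 0.0]
width: 0.0117
gripper_force: 15.0
shift [-0.0009 -0.      0.0512] turn 0.001 rows 1.2 q [ 0.29  0.37 -0.3  -0.   -0.89 -1.94] t 19.4667
```

Lower it, look for contact, then release.

```bash
python3 nudge.py '[[0.005,-0.001,0,0.02,0],[0.005,-0.001,0,0.038,0],[0.005,-0.001,0,0.046,0],[0.005,-0.001,0,0.05,0],[0.005,-0.001,0,0.0515,0],[0.005,-0.001,0,0.0515,0],[0.005,-0.001,0,0.0515,0],[0.005,-0.001,0,0.0515,0]]'
```

```text
t: 20.13
eef_pos: [0.6146, -0.0163, 0.0387]
ee_rot: [3.141, 0.002, 3.067]
force: [-0.1, -0.2, -0.3]
width: 0.0122
gripper_force: 15.0
```

```bash
python3 nudge.py '[[0.005,0,0,0.001,0],[0.005,0,0,0.001,0],[0.005,0,0,0.001,0]]'
python3 nudge.py '[[0.03,0,0,0,0],[0.03,0,0,0,0],[0.03,0,0,0,0],[0.03,0,0,0,0],[0.03,0,0,-0.03,0],[0.03,0,0,-0.07,0],[0.03,0,0,-0.08,0],[0.03,0,0,-0.08,0],[0.03,0,0,-0.08,0]]'
python3 go.py 0.4465 0.2253 0.1 -168.5
```

```text
t: 20.38
eef_pos: [0.6145, -0.0163, 0.0378]
ee_rot: [3.141, 0.002, 3.067]
force: [-1.0, 1.6, 5.1]
width: 0.0123
gripper_force: 15.0
t: 21.13
eef_pos: [0.6143, -0.0162, 0.1178]
ee_rot: [3.141, 0.002, 3.066]
force: [-1.1, 0.3, -0.8]
width: 0.0303
gripper_force: 0.0
shift [0.1855 0.2282 0.0177] turn -0.276 rows 7.1 q [ 0.29  0.35 -0.27 -0.   -0.95 -1.94] t 21.1333
```

```bash
python3 nudge.py '[[0.035,0.02,0.024,0,-0.03],[0.035,0.045,0.055,0,-0.08],[0.035,0.07,0.086,0,-0.13],[0.035,0.095,0.117,0.005,-0.18],[0.035,0.12,0.148,0.01,-0.23],[0.035,0.145,0.178,0.0177,-0.276],[0.035,0.17,0.209,0.0177,-0.276],[0.035,0.1855,0.2282,0.0177,-0.276],[0.035,0.1855,0.2282,0.0177,-0.276],[0.035,0.1855,0.2282,0.0177,-0.276],[0.035,0.1855,0.2282,0.0177,-0.276],[0.035,0.1855,0.2282,0.0177,-0.276],[0.035,0.1855,0.2282,0.0177,-0.276],[0.035,0.1855,0.2282,0.0177,-0.276]]'
python3 snap.py w9
python3 - <<'E'
from h import *
import pickle
p=pickle.load(open('w9.pkl','rb'));im=cv2.imread('pics/w9.png')[:254,:,::-1].copy()
for X in ([.4465,.2253,.012],[.4857,.2333,.012],[.4073,.2173,.012]):print(proj(p,X).round())
for c in blobs(im,200,75):
    q=cv2.minAreaRect(c)
    if 200<q[0][0]<310:print(q)
E
python3 go.py 0.4465 0.2253 0.0035 -168.5
```

```text
t: 22.3
eef_pos: [0.4464, 0.2242, 0.0989]
ee_rot: [-3.141, -0.0, -2.942]
force: [-0.2, -1.0, 0.7]
width: 0.0347
gripper_force: 0.0
[254. 201.]
[254. 250.]
[254. 147.]
((254.0, 198.0), (104.0, 16.0), 90.0)
shift [-0.0004  0.001   0.0955] turn -0.001 rows 2.3 q [ 0.86  0.2  -0.54 -0.   -0.83 -2.23] t 22.35
```

View pics/w9.png

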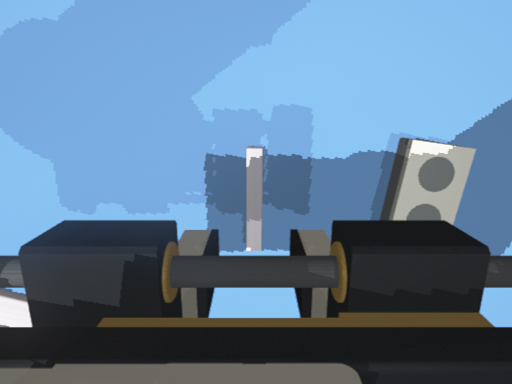

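w9: spacer_a is aligned on column 254, rows 147–250. The pack is well clear, so I grasp it.

```bash
python3 nudge.py '[[0.035,0,0.001,0.03,0],[0.035,0,0.001,0.06,0],[0.035,0,0.001,0.085,0],[0.035,0,0.001,0.0955,0],[0.035,0,0.001,0.0955,0],[0.035,0,0.001,0.0955,0],[0.005,0,0.001,0.0955,0],[0.005,0,0.001,0.0955,0],[0.005,0,0.001,0.0955,0],[0.005,0,0.001,0.0955,0],[0.005,0,0.001,0.0955,0],[0.005,0,0.001,0.0955,0],[0.005,0,0.001,0.0955,0],[0.005,0,0.001,0.0955,0]]' 15
python3 go.py 0.6178 0.0475 0.095 175.7
```

```text
t: 23.52
eef_pos: [0.446, 0.2262, 0.0041]
ee_rot: [3.141, 0.001, -2.941]
force: [-0.9, -1.1, 6.1]
width: 0.0121
gripper_force: 15.0
shift [-0.1327 -0.2094 -0.0909] turn 0.276 rows 6.3 q [ 0.86  0.34 -0.63  0.   -0.6  -2.23] t 23.5167
```

```bash
python3 nudge.py '[[0.005,0,0,-0.03,0],[0.005,0,0,-0.06,0],[0.005,-0.01,-0.016,-0.085,0.03],[0.005,-0.03,-0.047,-0.091,0.07],[0.005,-0.05,-0.079,-0.091,0.12],[0.005,-0.07,-0.11,-0.091,0.17],[0.005,-0.09,-0.142,-0.091,0.22],[0.005,-0.11,-0.174,-0.091,0.276],[0.005,-0.1327,-0.2094,-0.091,0.276],[0.005,-0.1327,-0.2094,-0.091,0.276],[0.005,-0.1327,-0.2094,-0.091,0.276],[0.005,-0.1327,-0.2094,-0.091,0.276],[0.005,-0.1327,-0.2094,-0.091,0.276],[0.005,-0.1327,-0.2094,-0.091,0.276],[0.005,-0.1327,-0.2094,-0.091,0.276]]'
python3 go.py 0.6178 0.0475 0.0385 175.7
```

```text
t: 24.77
eef_pos: [0.6172, 0.0484, 0.095]
ee_rot: [3.141, 0.0, 3.068]
force: [-0.2, 0.1, 0.4]
width: 0.0117
gripper_force: 15.0
shift [-0.0007 -0.0008  0.0565] turn 0.001 rows 1.4 q [ 0.39  0.38 -0.28 -0.   -0.91 -2.04] t 24.7667
```

```bash
python3 nudge.py '[[0.005,0,-0.0005,0.02,0],[0.005,0,-0.0005,0.04,0],[0.005,0,-0.0005,0.051,0],[0.005,0,-0.0005,0.055,0],[0.005,0,-0.0005,0.057,0],[0.005,0,-0.0005,0.057,0],[0.005,0,-0.0005,0.057,0],[0.005,0,-0.0005,0.057,0]]'
```

```text
t: 25.43
eef_pos: [0.618, 0.0472, 0.0383]
ee_rot: [3.141, 0.001, 3.067]
force: [-0.3, -0.2, -0.6]
width: 0.0118
gripper_force: 15.0
```

```bash
python3 nudge.py '[[0.005,0,0,0.0006,0],[0.005,0,0,0.0006,0],[0.005,0,0,0.0006,0]]'
python3 nudge.py '[[0.03,0,0,0,0],[0.03,0,0,0,0],[0.03,0,0,0,0],[0.03,0,0,0,0],[0.03,0,0,-0.03,0],[0.03,0,0,-0.07,0],[0.03,0,0,-0.08,0],[0.03,0,0,-0.08,0],[0.03,0,0,-0.08,0]]'
python3 go.py 0.4332 0.3447 0.11 -176.2
```

```text
t: 25.68
eef_pos: [0.6181, 0.0471, 0.0379]
ee_rot: [3.141, 0.001, 3.067]
force: [-1.7, 1.4, 5.5]
width: 0.0116
gripper_force: 15.0
t: 26.43
eef_pos: [0.618, 0.047, 0.1181]
ee_rot: [3.14, 0.002, 3.066]
force: [-0.1, -0.2, 0.2]
width: 0.0304
gripper_force: 0.0
shift [0.2068 0.2829 0.008 ] turn -0.142 rows 8.4 q [ 0.39  0.36 -0.26 -0.   -0.96 -2.04] t 26.4333
```

```bash
python3 nudge.py '[[0.06,-0.03,-0.012,-0.03,0],[0.06,-0.06,-0.025,-0.06,0],[0.06,-0.065,-0.03,-0.08,0],[0.06,-0.065,-0.03,-0.08,0],[0.06,-0.065,-0.03,-0.08,0],[0.06,-0.065,-0.03,-0.08,0]]'
python3 snap.py w10; python3 go.py 0.4332 0.3447 0.11 -176.2
```

```text
t: 26.93
eef_pos: [0.679, 0.012, 0.1951]
ee_rot: [-3.141, -0.003, 3.066]
force: [-0.7, 0.6, -1.0]
width: 0.0589
gripper_force: 0.0
shift [0.2697 0.3132 0.0857] turn -0.142 rows 10.1 q [ 0.3   0.39 -0.02 -0.   -1.17 -1.95] t 26.9833
```

View pics/w10.png

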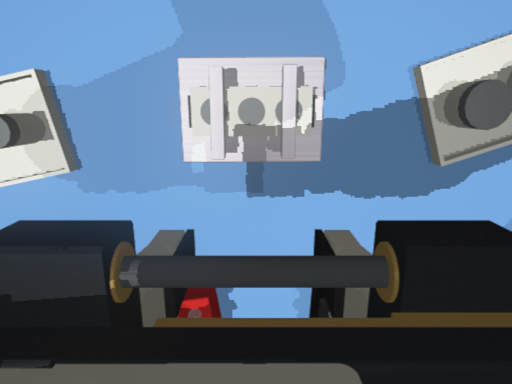

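w10: both spacers lie flat and straight across the clamped pack at columns 217 and 290, either side of the middle seal at 252. On to the loose pack.

```bash
python3 nudge.py '[[0.065,0.02,0.023,0,-0.02],[0.065,0.045,0.052,0.01,-0.05],[0.065,0.07,0.081,0.02,-0.08],[0.065,0.095,0.11,0.03,-0.11],[0.065,0.12,0.139,0.04,-0.142],[0.065,0.145,0.168,0.05,-0.142],[0.065,0.17,0.197,0.06,-0.142],[0.065,0.195,0.226,0.07,-0.142],[0.065,0.22,0.255,0.08,-0.142],[0.065,0.245,0.285,0.0857,-0.142],[0.065,0.2697,0.3132,0.0857,-0.142],[0.065,0.2697,0.3132,0.0857,-0.142],[0.065,0.2697,0.3132,0.0857,-0.142],[0.065,0.2697,0.3132,0.0857,-0.142],[0.065,0.2697,0.3132,0.0857,-0.142],[0.065,0.2697,0.3132,0.0857,-0.142]]'
python3 snap.py w11
python3 - <<'E'
from h import *
import pickle
p=pickle.load(open('w11.pkl','rb'))
print(proj(p,[.4332,.3447,.024]).round())
im=cv2.imread('pics/w11.png')[:216,:,::-1].copy()
for c in blobs(im,200,75): print(cv2.minAreaRect(c))
E
python3 go.py 0.4332 0.3447 0.005 -176.2
```

```text
t: 28.32
eef_pos: [0.4351, 0.3435, 0.1111]
ee_rot: [-3.141, -0.0, -3.076]
force: [-0.5, 0.2, 0.6]
width: 0.065
gripper_force: 0.0
[255. 198.]
((455.0, 208.0), (14.0, 112.0), 90.0)
((257.5, 168.5), (93.0, 63.0), 90.0)
shift [0.0019 0.0013 0.1062] turn -0.001 rows 2.5 q [ 1.02  0.27 -0.41 -0.   -0.9  -2.53] t 28.3667
```

View pics/w11.png

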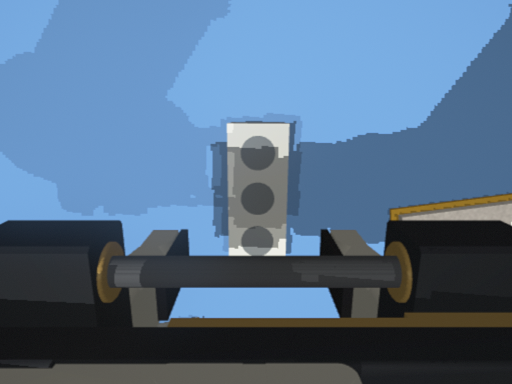

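w11: the middle seal is at (257,198) against a predicted (255,198), and the pack is square to the fingers.

```bash
python3 nudge.py '[[0.065,0.002,0.002,0.03,0],[0.065,0.002,0.002,0.06,0],[0.065,0.002,0.002,0.09,0],[0.065,0.002,0.002,0.106,0],[0.065,0.002,0.002,0.106,0],[0.065,0.002,0.002,0.106,0],[0.065,0.002,0.002,0.106,0]]'; python3 go.py 0.4332 0.3457 0.005 -176.2
```

```text
t: 28.95
eef_pos: [0.4334, 0.3466, 0.0064]
ee_rot: [3.141, 0.001, -3.075]
force: [0.2, -0.3, 0.4]
width: 0.0652
gripper_force: 0.0
shift [ 0.0002 -0.0009  0.0014] turn -0.0 rows 0.0 q [ 1.03  0.41 -0.51  0.   -0.66 -2.53] t 28.95
```

```bash
python3 nudge.py '[[0.035,0,-0.0005,0,0],[0.035,0,-0.0005,0,0],[0.035,0,-0.0005,0,0],[0.035,0,-0.0005,0,0],[0.035,0,-0.0005,0,0],[0.035,0,-0.0005,0,0],[0.035,0,-0.0005,0,0],[0.035,0,-0.0005,0,0],[0.035,0,-0.0005,0,0]]' 25
python3 nudge.py '[[0.035,0,0,-0.02,0],[0.035,0,0,-0.05,0],[0.035,0,0,-0.08,0],[0.035,0,0,-0.105,0],[0.035,0,0,-0.12,0],[0.035,0,0,-0.12,0],[0.035,0,0,-0.12,0]]'
python3 go.py 0.6154 0.0157 0.125 -94.3
```

```text
t: 29.7
eef_pos: [0.4328, 0.3463, 0.0061]
ee_rot: [3.141, 0.001, -3.075]
force: [-2.0, -1.1, 6.1]
width: 0.0436
gripper_force: 25.0
t: 30.28
eef_pos: [0.4327, 0.3463, 0.1261]
ee_rot: [3.14, 0.001, -3.075]
force: [-0.3, 0.6, -1.5]
width: 0.0438
gripper_force: 25.0
shift [-0.1603 -0.3421  0.0006] turn -1.429 rows 11.4 q [ 1.03  0.25 -0.39 -0.   -0.93 -2.53] t 30.2833
```

```bash
python3 nudge.py '[[0.035,-0.01,-0.022,0,-0.06],[0.035,-0.022,-0.047,0,-0.16],[0.035,-0.034,-0.073,0,-0.27],[0.035,-0.046,-0.098,0,-0.38],[0.035,-0.058,-0.124,0,-0.49],[0.035,-0.07,-0.149,0,-0.6],[0.035,-0.082,-0.175,0,-0.71],[0.035,-0.094,-0.2,0,-0.82],[0.035,-0.106,-0.226,0,-0.93],[0.035,-0.118,-0.252,0,-1.04],[0.035,-0.13,-0.277,0,-1.15],[0.035,-0.142,-0.303,0,-1.26],[0.035,-0.153,-0.327,0,-1.36],[0.035,-0.1603,-0.3421,0,-1.429],[0.035,-0.1603,-0.3421,0,-1.429],[0.035,-0.1603,-0.3421,0,-1.429],[0.035,-0.1603,-0.3421,0,-1.429],[0.035,-0.1603,-0.3421,0,-1.429],[0.035,-0.1603,-0.3421,0,-1.429],[0.035,-0.1603,-0.3421,0,-1.429]]'
python3 go.py 0.6154 0.0157 0.054 -94.3
```

```text
t: 31.95
eef_pos: [0.6152, 0.0161, 0.1254]
ee_rot: [-3.142, 0.0, -1.645]
force: [-0.4, 0.4, -0.8]
width: 0.0437
gripper_force: 25.0
shift [ 0.0004 -0.0003  0.0714] turn 0.001 rows 1.7 q [ 0.34  0.34 -0.26 -0.   -0.97 -0.42] t 31.95
```

```bash
python3 nudge.py '[[0.035,0,0,0.02,0],[0.035,0,0,0.042,0],[0.035,0,0,0.058,0],[0.035,0,0,0.067,0],[0.035,0,0,0.071,0],[0.035,0,0,0.0714,0],[0.035,0,0,0.0714,0],[0.035,0,0,0.0714,0],[0.035,0,0,0.0714,0],[0.035,0,0,0.0714,0]]'; python3 go.py 0.6154 0.0157 0.0523 -94.3
```

```text
t: 32.78
eef_pos: [0.6159, 0.0155, 0.0548]
ee_rot: [-3.14, 0.0, -1.646]
force: [0.1, -0.7, -1.5]
width: 0.0436
gripper_force: 25.0
shift [-0.0002  0.0005  0.0025] turn 0.0 rows 0.1 q [ 0.34  0.42 -0.33  0.   -0.82 -0.42] t 32.7833
```

```bash
python3 nudge.py '[[0.035,0,0,0.001,0],[0.035,0,0,0.002,0],[0.035,0,0,0.0025,0],[0.035,0,0,0.0025,0],[0.035,0,0,0.0025,0],[0.035,0,0,0.0025,0]]'; python3 go.py 0.6154 0.0157 0.0521 -94.3
```

```text
t: 33.28
eef_pos: [0.6156, 0.0154, 0.0521]
ee_rot: [-3.141, 0.0, -1.646]
force: [-2.4, -0.0, 5.8]
width: 0.0437
gripper_force: 25.0
shift [-0.0003  0.0002  0.    ] turn 0.0 rows 0.0 q [ 0.34  0.42 -0.33  0.   -0.82 -0.42] t 33.2833
```

Contact at the expected height. Release, back off and look.

```bash
python3 nudge.py '[[0.06,0,0,0,0],[0.06,0,0,0,0],[0.06,0,0,0,0],[0.06,0,0,0,0],[0.06,0,0,0,0],[0.06,0,0,-0.03,0],[0.06,0,0,-0.07,0],[0.06,0,0,-0.11,0],[0.06,-0.03,0,-0.15,0],[0.06,-0.06,0,-0.18,0],[0.06,-0.1,0,-0.2,0],[0.06,-0.1,0,-0.2,0],[0.06,-0.1,0,-0.2,0],[0.06,-0.1,0,-0.2,0],[0.06,-0.1,0,-0.2,0]]'
python3 snap.py w12
python3 - <<'E'
from h import *
cv2.imwrite('pics/s2.png',grab('scene')[1][130:290,70:430,::-1].repeat(2,0).repeat(2,1)); grab('top','top2')
E
```

```text
t: 34.53
eef_pos: [0.6222, 0.1144, 0.2501]
ee_rot: [3.14, -0.001, -1.646]
force: [-0.4, 0.2, -0.5]
width: 0.0598
gripper_force: 0.0
```

View pics/w12.png

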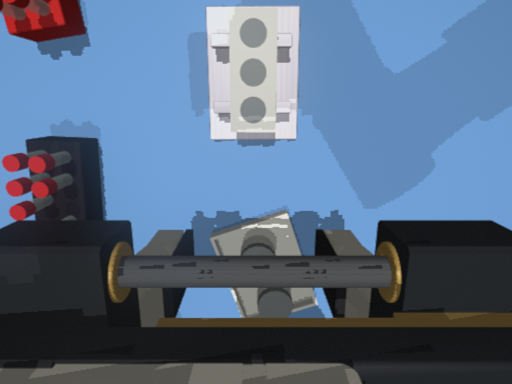

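View pics/s2.png

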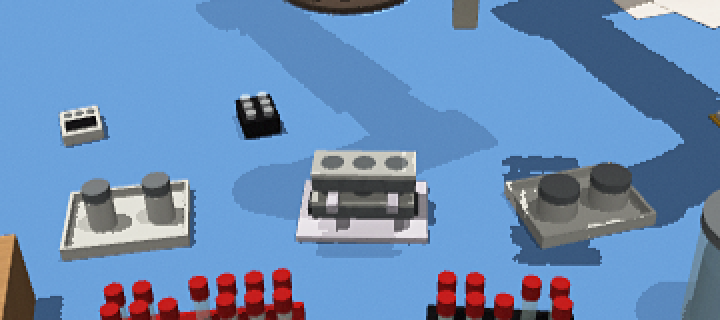

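w12 shows the pack lying square on both spacers (middle seal at 252,72). The scene crop shows both jars and both bottles upright in their trays, and the timer and block still in place.

```bash
python3 nudge.py '[[0.06,0,0,0,0],[0.06,0,0,0,0],[0.06,0,0,0,0]]' >/dev/null; python3 -c "
from station import arm, imaging, readout
print(arm.job_done())"
```

```text
the job is handed in; nothing more can be done
None
```

The job is handed in at about 35 s: final pictures show the jar and bottle upright in their matching trays, and the loose pack flat and square on both spacers above the clamped one. The timer and block look untouched, and no judging result came back.

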